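# Set up a gas detector in its test cradle

## Task

Lay the large gas detector face up in the test cradle, with its round sensor port at the end away from the cradle's contact block. Then set the dished adaptor over the port, next stand the filter cartridge upright in the adaptor's dish, and last put the cap over the top of the filter, each part fully seated. Leave the small detector where it is.

Things in the scene. Friction and masses are not known exactly. Their poses are not given: they have to be found in the camera images.
- cradle: Black fixed cradle. Base plate 166 x 92 mm, 8 thick (x -94 to 72). Pocket on it 128 (x) x 70 (y), floor at z = 8, walls 6 thick to z = 22: full end walls, side walls only at the corners (|x| 34 to 64), long sides open between. Contact block 22 x 70, 44 high, outside the -x end, centred x = -82. Yaw within 0.4 rad. Origin: pocket centre at bench level; z up.
- detector: Large grey gas detector, loose, 0.35 kg, lying face up: 120 (x) x 62 (y) x 36 mm thick. Screen on the -x half of the face; at the +x end a round steel port, 40 diameter, 8 proud of the face, centred x = 32, y = 0. Origin: centre of underside; z up. Yaw within 0.5 rad of 0. Right way round in the cradle: its x along the cradle's x.
- adaptor: Round aluminium adaptor, loose, 0.12 kg, right way up: 60 mm diameter, 28 high. Recess below, 48 diameter, 10 deep, goes over the port so that the rim rests on the detector's face (underside 36 above the detector's underside). Dish on top, 46 diameter, 8 deep, floor at z = 20. Origin: centre of underside; z up.
- filter: Ribbed steel-grey filter cartridge, loose, about 0.07 kg, an upright plain cylinder 36 mm in diameter (ribs 37 mm) and 46 mm high, the same both ways up. Origin: centre of the underside; z along its axis.
- cap: Black round cap, loose, 0.05 kg, lying mouth down: 52 mm diameter, 19 high, with a steel stud 16 diameter, 8 high on its top. Mouth below 44 wide, 14 deep; on the filter it rests with its underside 32 above the filter's underside. Origin: centre of underside (mouth plane); z up.
- small_detector: Small grey gas detector without a raised port, 82 x 48 x 27 mm, loose, lying on the bench; not part of the job. Origin: centre of the underside.
There are look-alikes about, which are no part of the job. What is shaped like the filter but purple or red is not meant. Leave any orange look-alike of the adaptor alone.

How it is judged:
By the outcome, as a careful person would: the job done as asked, in the order asked, and still so for the second after the job is handed in, with the robot touching nothing.
It also fails if it takes over 112 s, if anything falls off the work surface, if the arm or the gripper's body presses on something with over 40 N, if the wrist force passes 120 N, or if a joint passes its speed limit or range.

## Robot

A 6-joint arm with a two-finger parallel gripper is mounted at the origin on the work surface. World frame = base frame: x ahead of the robot, y to its left, z up, the work surface at z = 0. Lengths are in m, angles in degrees, forces in N, time in s.
With the tool pointing down it reaches from about 0.4 to 0.825 m from the base axis. Payload 7 kg.
Tool frame: the origin (TCP) lies between the finger pads; the fingertips stand 22 mm ahead of it and the grasp point (between the pads) lies 3 mm ahead of it; z points along the fingers, y is the direction in which the jaws open and shut (so a half turn about z gives the same grasp; the last joint's range is limited). The gripper opens to 88 mm and grips with 3 to 60 N. Pads are 19 mm wide; open, the fingers measure 130 mm over their backs; the gripper's body (78 mm by 193 mm) begins 47 mm behind the grasp point.
Start: joints at [-46.805, 20.546, 0.682, 0, -70.136, -16.507], TCP at [0.303, -0.603, 0.249] pointing down, gripper open.
Joint ranges: [-176.03, 176.03], [-82.01, 121.73], [-58.28, 71.71], [-173.87, 95.51], [-174.79, -0.11], [-173.66, 173.66]. Speed limits (degrees/s): [136.94, 136.94, 172.46, 180, 180, 180].

## Interface

Orientations are given as [roll, pitch, yaw] about the fixed x, y, z axes, in that order (R = Rz(yaw) Ry(pitch) Rx(roll)).
In Python, from plant import telemetry, cams, r gives the robot as it stands.
- The arm moves only by the tool carry_out, never from a script. Its argument "commands" is one flat list of numbers, 5 for each row, row after row: the shift along the world's x, y, z as a fraction of full scale, then the turn about the world's z as a fraction of full scale, then the gripper's target within -1 to 1 (shut at 1, half-way at 0, fully open at -1). In form: [x, y, z, turn, claw, x, y, z, turn, claw, ...]. A call has 1 to 8 rows; each row shifts and turns the commanded pose from where the row before left it; what a row does not reach is not made up. Full scale, the value 1, is 0.04 m for a shift and 4 degrees for a turn. A row lasts 1/10 s, in which the tool goes at most 50 mm and 8.59 degrees, less where a joint would pass 70% of its speed; a pose out of reach is approached as far as the arm can. A call with a number of a shift or a turn outside -1 to 1 is refused whole. A call with a gripper value outside its range is refused whole. The fingers move at their own pace and stop on an object; "grip_force" is the grip in N (left out, the last holds). Time passes only in rows, so rows that do not move let the fingers close. It gives the time, the measured TCP pose, the force and the opening at its end, in the units of the state.
- telemetry.get_state(): the state, without advancing time (a new reading comes with each control period).
- cams.capture(name): name is "side" or "top"; returns a dict with "frame" (384x512x3 uint8, red, green, blue), "camera_matrix" (3x3 intrinsics, pixels), "k1" (the pictures are not rectified: a ray, as slopes to the right and down, at radius r is drawn at 1 + k1 r^2 times it, then the intrinsics apply), "camera_from_world" (4x4, takes a point from world to camera coordinates). Camera axes: x right, y down, z forward; pixel columns grow to the right and rows downward; lengths in m; the calibration is good to about 2 mm. A picture is of the moment at which its call begins. There is no depth.
- r.close_job(): hands the job in, once; it reports no verdict.
The state is a dict: "time_s": time; "joints": joint angles; "qd": joint speeds; "joint_torque": joint torques, N m; "tcp_pos": TCP position; "eef_rot": TCP orientation; "contact_force": force on the tool from outside, world axes, zero at the start; "moment": the same for the moment, N m; "gripper_width": finger opening in m.
Only numpy, scipy, OpenCV 4.12 (cv2) and the standard library are available. Lean on these libraries where they do the work, as an engineer would, in place of code of your own. Each camera call takes 0.05 s, during which the arm holds its last target. There are 200 camera calls.

## Working session

There is one attempt and no reset: what is moved stays moved. The work goes in short steps, Python scripts to look and compute and a tool call to move; the robot and the scene stay as the last step left them, time stands still between calls to the robot, and variables do not carry over. Pictures are saved under pics/ and viewed, about 12 in all and at most 16, crops included, and the job is handed in when it is done.

Besides the shell and the picture viewer there is one more tool, called after "Emit:" in YAML: its name, and indented under it one key for each argument. carry_out: Moves the arm, as the interface text tells. Shift numbers are shares of 0.04 m and turn numbers shares of 4 degrees, none past 1 either way. Its arguments: {"type":"object","properties":{"commands":{"type":"array"},"grip_force":{"type":"number"}},"required":["commands"]}

```bash
ls; mkdir -p pics
python3 - <<'E'
from plant import telemetry, cams, r
import cv2
print(telemetry.get_state())
for n in("top","side"):
    c=cams.capture(n); cv2.imwrite(f"pics/{n}0.png",cv2.resize(c["frame"][:,:,::-1],(768,576),interpolation=cv2.INTER_CUBIC))
    print(n,c["camera_matrix"],c["k1"],c["camera_from_world"])
E
```

```text
pics
{'time_s': 0.0, 'joints': array([-4.68064913e+01,  2.05928593e+01,  6.34758555e-01, -2.01903399e-02,
       -7.01360336e+01, -1.65058908e+01]), 'qd': array([ 0.0308542 , -0.02304355,  0.0692685 , -0.07252627, -0.10480533,
        0.05456822]), 'joint_torque': array([-1.86363519e-03, -5.82711160e+01,  2.93043995e+01,  6.99663609e+00,
        7.02067206e-03, -1.62235733e-04]), 'tcp_pos': array([ 0.30293039, -0.60270799,  0.24761384]), 'eef_rot': array([ 1.79904352e+02, -8.54949107e-03, -1.53319251e+02]), 'contact_force': array([-0.03394113,  0.26809303, -0.11508058]), 'moment': array([-0.01277575,  0.03469061, -0.08693088]), 'gripper_width': 0.08752485934880296}
top [[478.31664237   0.         259.7864336 ]
 [  0.         478.31664237 202.19340663]
 [  0.           0.           1.        ]] -0.20302024647284178 [[-0.00500225 -0.99989532 -0.01357696  0.01691352]
 [-0.99315461  0.00655209 -0.11662332  0.56806292]
 [ 0.11670007  0.01290064 -0.99308341  1.11597706]
 [ 0.          0.          0.          1.        ]]
side [[428.39374441   0.         254.9609588 ]
 [  0.         428.39374441 190.17516563]
 [  0.           0.           1.        ]] -0.14135646326191317 [[-0.9917965  -0.12571461  0.0231416   0.57488466]
 [-0.09276259  0.58328478 -0.80695351  0.09199121]
 [ 0.0879477  -0.80248034 -0.59016142  0.87752261]
 [ 0.          0.          0.          1.        ]]
```

View pics/top0.png

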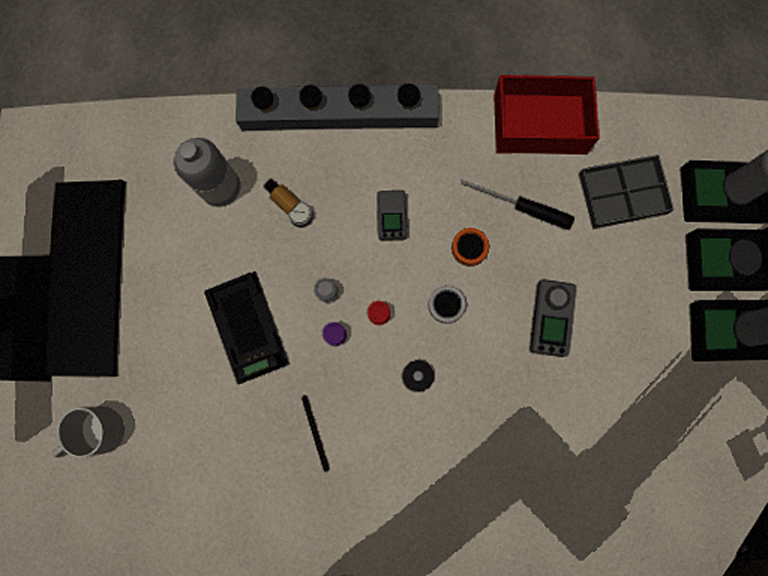

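View pics/side0.png

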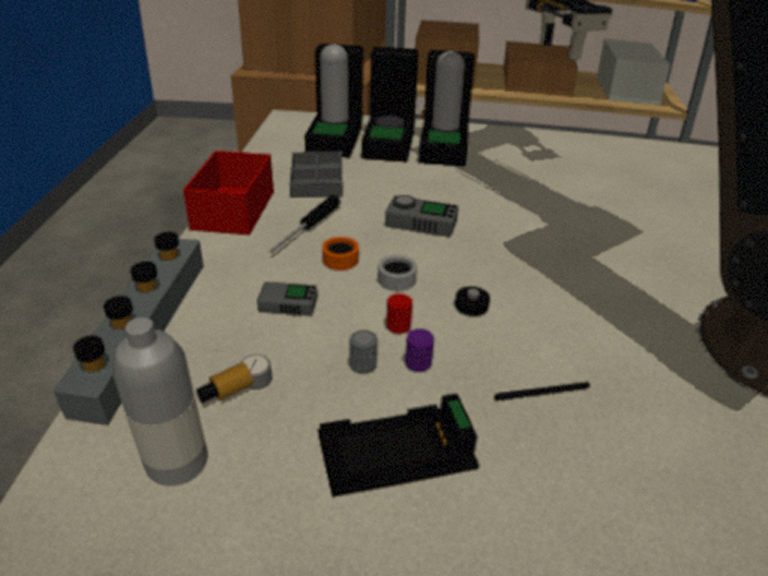

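```bash
cat > h.py <<'E'
import numpy as np, cv2
from scipy.optimize import minimize
from plant import telemetry, cams, r
def proj(c,P):
    P=np.asarray(P,float); T=c["camera_from_world"]; q=P@T[:3,:3].T+T[:3,3]
    s=q[:,:2]/q[:,2:]; s=s*(1+c["k1"]*(s**2).sum(1,keepdims=True)); K=c["camera_matrix"]
    return s*[K[0,0],K[1,1]]+[K[0,2],K[1,2]]
def back(c,uv,z):
    f=lambda p: proj(c,[[p[0],p[1],z]])[0]-uv
    from scipy.optimize import fsolve
    return fsolve(f,[.5,0.])
def box(x0,x1,y0,y1,z0,z1): return np.array([[x,y,z] for x in(x0,x1) for y in(y0,y1) for z in(z0,z1)])/1e3
def cyl(d,z0,z1,x=0,y=0):
    a=np.linspace(0,2*np.pi,48,endpoint=False); return np.array([[x+d/2*np.cos(t),y+d/2*np.sin(t),z] for z in(z0,z1) for t in a])/1e3
M=dict(cradle=[box(-94,72,-46,46,0,8),box(-93,-71,-35,35,8,44)],detector=[box(-60,60,-31,31,0,36),cyl(40,36,44,32)],
 adaptor=[cyl(60,0,28)],filter=[cyl(37,0,46)],cap=[cyl(52,0,19),cyl(16,19,27)],small_detector=[box(-41,41,-24,24,0,27)])
def place(P,p,z=0):
    c,s=np.cos(p[2]),np.sin(p[2]); return P@np.array([[c,s,0],[-s,c,0],[0,0,1]])+[p[0],p[1],z]
def mask(c,name,p,z=0):
    m=np.zeros((384*4,512*4),np.uint8)
    for P in M[name]:
        h=cv2.convexHull(((proj(c,place(P,p,z))+.5)*4).astype(np.int32)); cv2.fillConvexPoly(m,h,255)
    return m
def outline(c,name,p,z=0):
    cs,_=cv2.findContours(mask(c,name,p,z),cv2.RETR_EXTERNAL,cv2.CHAIN_APPROX_NONE)
    return max(cs,key=len)[:,0,:]/4-.5
def grad(c,s=1.0):
    g=cv2.GaussianBlur(c["frame"].astype(np.float32),(0,0),s)
    return np.sqrt((cv2.Sobel(g,-1,1,0)**2+cv2.Sobel(g,-1,0,1)**2).sum(2))
def fit(cs,name,p,z=0,yaw=True):
    for s in(2.5,1.2):
        G=[np.minimum(grad(c,s),150/s) for c in cs]
        def cost(v):
            q=[v[0],v[1],v[2] if yaw else p[2]]; t=0
            for c,g in zip(cs,G):
                o=outline(c,name,q,z).astype(np.float32); t-=cv2.remap(g,o[:,:1],o[:,1:],cv2.INTER_LINEAR).mean()
            return t
        d=.012 if s>2 else .004
        S=np.array([p,[p[0]+d,p[1],p[2]],[p[0],p[1]+d,p[2]],[p[0]-d,p[1]-d,p[2]+.1]])
        if not yaw:S=S[:3,:2]
        w=minimize(cost,S[0],method="Nelder-Mead",options=dict(initial_simplex=S,xatol=1e-4,fatol=1e-3)); p=list(w.x)+([] if yaw else [p[2]])
    return np.array(p),w.fun
def draw(c,items,fn,crop=None,k=4):
    x0,y0,x1,y1=crop or (0,0,512,384)
    I=cv2.resize(c["frame"][y0:y1,x0:x1,::-1],None,fx=k,fy=k,interpolation=cv2.INTER_CUBIC)
    I=np.clip(I*1.6,0,255).astype(np.uint8)
    for n,p,z in items:
        o=(outline(c,n,p,z)-[x0,y0]+.5)*k; cv2.polylines(I,[o.astype(np.int32)],True,(0,255,255),1)
    cv2.imwrite(fn,I)
E
cat > a.py <<'E'
from h import *
t=cams.capture("top"); s=cams.capture("side")
init=dict(cradle=((247,327),.34),detector=((553,318),-.1),adaptor=((447,304),0),filter=((326,289),0),cap=((418,376),0),small_detector=((392,215),0))
it=[]
for n,(uv,y) in init.items():
    b=back(t,np.array(uv)/1.5-.2,.02); yw=n in("cradle","detector","small_detector")
    for nm,cs in(("both",[t,s]),("top",[t]),("side",[s])):
        p,f=fit(cs,n,[b[0],b[1],y],0,yw); print(n,nm,p.round(4),round(f,1))
        if nm=="both": it.append((n,p,0))
draw(t,it,"pics/fit_t.png",(120,110,400,270),2.8); draw(s,it,"pics/fit_s.png",(160,110,350,340),2.6)
E
python3 a.py
```

```text
cradle both [0.5435 0.2526 0.3564] -249.5
cradle top [0.5443 0.2574 0.3474] -125.0
cradle side [0.5442 0.2518 0.3469] -124.7
detector both [ 0.5442 -0.2521 -0.1374] -248.2
detector top [ 0.544  -0.2512 -0.1496] -124.8
detector side [ 0.5437 -0.2555 -0.1793] -124.7
adaptor both [ 0.5668 -0.0814  0.    ] -228.0
adaptor top [ 0.5657 -0.0813  0.    ] -107.5
adaptor side [ 0.5681 -0.0785  0.    ] -123.4
filter both [0.5922 0.1142 0.    ] -247.7
filter top [0.5921 0.1141 0.    ] -122.9
filter side [0.591  0.1149 0.    ] -125.0
cap both [ 0.4514 -0.0326  0.    ] -250.0
cap top [ 0.4524 -0.0306  0.    ] -125.0
cap side [ 0.4524 -0.0346  0.    ] -125.0
small_detector both [0.7176 0.0082 0.0437] -248.2
small_detector top [0.7179 0.0093 0.01  ] -124.8
small_detector side [0.7173 0.0076 0.018 ] -123.7
```

```bash
sed -i 's#150/s#900/s#' h.py; python3 a.py
```

```text
cradle both [0.5436 0.2547 0.3662] -802.9
cradle top [0.5441 0.2562 0.3683] -460.5
cradle side [0.5436 0.2532 0.3639] -367.9
detector both [ 0.5435 -0.2514 -0.1174] -555.2
detector top [ 0.544  -0.2515 -0.137 ] -328.7
detector side [ 0.5437 -0.2546 -0.0839] -251.8
adaptor both [ 0.5672 -0.0699  0.    ] -339.7
adaptor top [ 0.5593 -0.0817  0.    ] -154.5
adaptor side [ 0.5675 -0.0708  0.    ] -193.7
filter both [0.5915 0.1149 0.    ] -439.2
filter top [0.5914 0.1153 0.    ] -210.0
filter side [0.5914 0.1142 0.    ] -234.1
cap both [ 0.4526 -0.032   0.    ] -789.6
cap top [ 0.4529 -0.0312  0.    ] -429.1
cap side [ 0.4522 -0.0348  0.    ] -387.1
small_detector both [0.718  0.0082 0.0277] -536.2
small_detector top [0.7179 0.0087 0.0378] -307.3
small_detector side [0.7179 0.0063 0.0265] -230.5
```

View pics/fit_t.png

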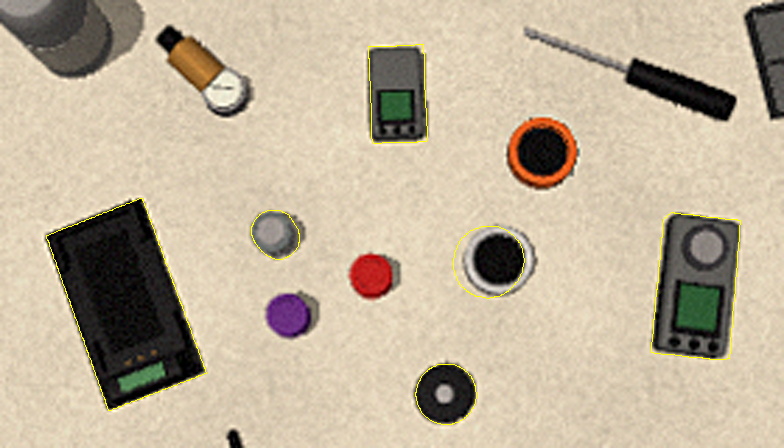

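View pics/fit_s.png

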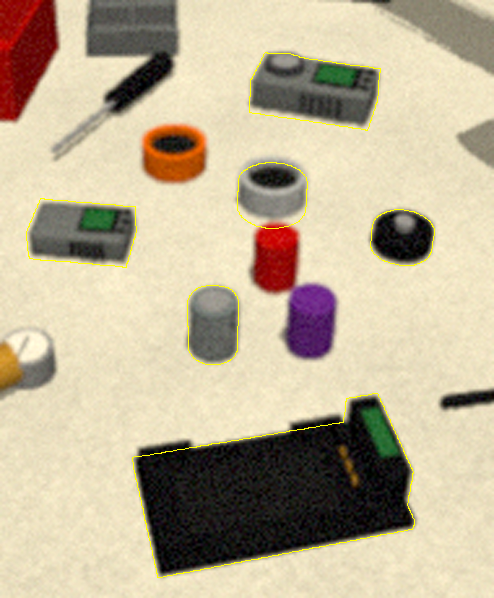

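Candidates in the 512-px top image:
- **Detector:** large with port (368,212), against the small one (261,143). I choose the large one.
- **Adaptor:** aluminium (298,203), against the orange one (313,164). I choose aluminium.
- **Filter:** grey (217,193), against purple (222,222) and red (252,208). I choose grey.
- **Cap:** only (279,251).

The fit crops confirm these choices. Only the adaptor outline slid off its edge, so I will refit it on the dark dish. The cradle's contact block is at its -x (lower) end.

Emit:
carry_out:
  commands: [0.75, 1, 0, -1, -1, 0.75, 1, 0, -1, -1, 0.75, 1, 0, -1, -1, 0.75, 1, 0, -1, -1, 0.75, 1, 0, -1, -1, 0.75, 1, 0, -1, -1, 0.75, 1, 0, -1, -1, 0.77, 1, 0, -1, -1]
  grip_force: 25

```text
time_s: 1.1
tcp_pos: [0.5446, -0.2816, 0.2489]
eef_rot: [-180.0, 0.0, 174.5]
contact_force: [0.8, -0.0, 1.1]
gripper_width: 0.0877
```

Run:
```python
from h import *
print(telemetry.get_state()["tcp_pos"],telemetry.get_state()["eef_rot"])
M["dish"]=[cyl(46,27,28)]
t=cams.capture("top"); s=cams.capture("side")
for cs in([t,s],[t],[s]):
  for n,u in(("dish",.028),("adaptor",.028)):
    b=back(t,np.array([298,202.5]),u); 
    p,f=fit(cs,n,[b[0],b[1],0],0,False); print(n,p,f)
print(b)
```

```text
[ 0.54455754 -0.28158697  0.2488878 ] [-1.79995066e+02  3.17412678e-02  1.74531175e+02]
dish [ 0.5684207  -0.07947987  0.        ] -394.22369384765625
adaptor [ 0.5670442  -0.06609989  0.        ] -290.68243408203125
dish [ 0.56802302 -0.07867711  0.        ] -214.01089477539062
adaptor [ 0.57127866 -0.0884064   0.        ] -178.4713897705078
dish [ 0.56897577 -0.08362419  0.        ] -195.80723571777344
adaptor [ 0.56745532 -0.0670675   0.        ] -182.85879516601562
[ 0.56742662 -0.07857839]
```

Emit:
carry_out:
  commands: [-0.02, 0.74, -0.5, -0.35, -1, 0, 0, -1, 0, -1, 0, 0, -1, 0, -1, 0, 0, -1, 0, -1, 0, 0, -1, 0, -1, 0, 0, -0.5, 0, -1, 0, 0, 0, 0, -1]

```text
time_s: 1.9
tcp_pos: [0.5405, -0.2536, 0.0453]
eef_rot: [180.0, -0.4, 173.3]
contact_force: [-0.2, 0.6, -0.2]
gripper_width: 0.0874
```

Emit:
carry_out:
  commands: [0, 0, -0.25, 0, -1, 0, 0, -0.25, 0, -1, 0, 0, 0, 0, -1, 0, 0, 0, 0, -1]

```text
time_s: 2.3
tcp_pos: [0.5432, -0.254, 0.0291]
eef_rot: [-180.0, 0.0, 173.3]
contact_force: [1.3, -0.3, 0.2]
gripper_width: 0.088
```

Run:
```python
from h import *
s=cams.capture("side")
print(telemetry.get_state()["tcp_pos"],telemetry.get_state()["eef_rot"])
draw(s,[("detector",[.5436,-.252,-.12],0)],"pics/g1.png",(210,60,340,190),5)
```

```text
[ 0.54327972 -0.25395419  0.02929187] [-1.79995278e+02  6.31654021e-02  1.73295153e+02]
```

View pics/g1.png

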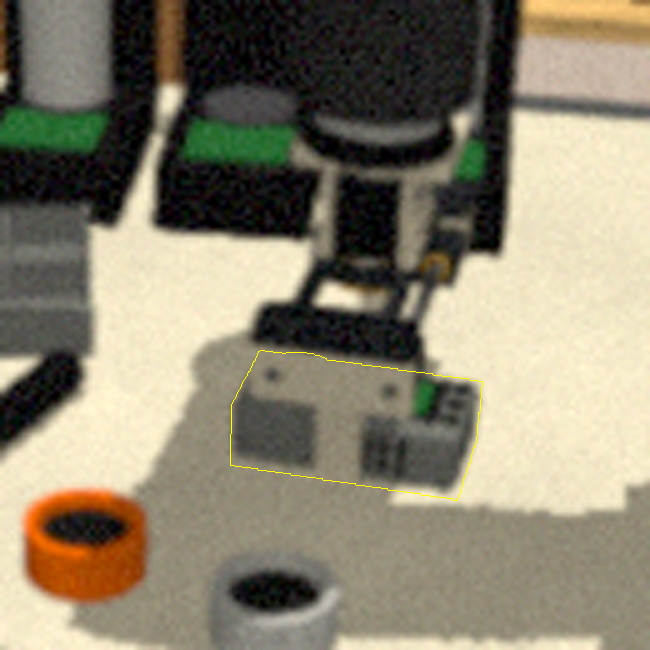

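The fingers straddle the detector's long sides at mid-length, with the near pad at about (340,430). The port end is on the left, at +x. I'll grip and lift.

Emit:
carry_out:
  commands: [0, 0, 0, 0, 1, 0, 0, 0, 0, 1, 0, 0, 0, 0, 1, 0, 0, 0, 0, 1, 0, 0, 0, 0, 1, 0, 0, 0, 0, 1]
  grip_force: 35

```text
time_s: 2.95
tcp_pos: [0.5429, -0.2538, 0.0288]
eef_rot: [180.0, 0.0, 173.3]
contact_force: [0.3, 1.5, 3.6]
gripper_width: 0.0619
```

Emit:
carry_out:
  commands: [0, 0, 0.25, 0, 1, 0, 0, 0.75, 0, 1, 0, 0, 1, 0, 1, 0, 0, 1, 0, 1, 0, 0, 0, 0, 1]

```text
time_s: 3.45
tcp_pos: [0.5458, -0.2548, 0.1549]
eef_rot: [-179.9, 0.5, 173.3]
contact_force: [0.3, 1.1, -3.9]
gripper_width: 0.0618
```

Emit:
carry_out:
  commands: [0, 0.4, 0, 0.5, 1, 0, 0.8, 0, 0.5, 1, 0, 0.9, 0, 0.5, 1, 0, 0.9, 0, 0.5, 1, 0, 0.9, 0, 0.5, 1, 0, 0.9, 0, 0.5, 1, 0, 0.9, 0, 0.5, 1, 0, 0.9, 0, 0.5, 1]

```text
time_s: 4.25
tcp_pos: [0.5412, 0.0118, 0.1473]
eef_rot: [-180.0, -0.2, -170.6]
contact_force: [0.3, 0.4, -4.2]
gripper_width: 0.0619
```

Emit:
carry_out:
  commands: [0, 0.9, 0, 0.5, 1, 0, 0.9, 0, 0.5, 1, 0, 0.9, 0, 0.5, 1, 0, 0.9, 0, 0.5, 1, 0, 0.8, 0, 0.5, 1, 0, 0.8, 0, 0.42, 1, 0, 0.4, 0, 0, 1, 0, 0, 0, 0, 1]

```text
time_s: 5.05
tcp_pos: [0.5418, 0.236, 0.1472]
eef_rot: [-180.0, -0.1, -158.9]
contact_force: [-0.0, -0.4, -4.1]
gripper_width: 0.0617
```

Emit:
carry_out:
  commands: [0, 0.2, 0, 0, 1, 0, 0, 0, 0, 1, 0, 0, 0, 0, 1, 0, 0, 0, 0, 1]

```text
time_s: 5.45
tcp_pos: [0.5428, 0.2414, 0.1486]
eef_rot: [-180.0, -0.0, -159.1]
contact_force: [-0.9, 0.6, -4.6]
gripper_width: 0.0622
```

Emit:
carry_out:
  commands: [0.01, 0.33, -0.5, 0, 1, 0, 0, -1, 0, 1, 0, 0, -0.65, 0, 1, 0, 0, 0, 0, 1, 0, 0, 0, 0, 1]

```text
time_s: 5.95
tcp_pos: [0.5437, 0.255, 0.063]
eef_rot: [-180.0, -0.0, -159.0]
contact_force: [0.6, 0.2, -3.4]
gripper_width: 0.0619
```

Run:
```python
from h import *
s=cams.capture("side")
st=telemetry.get_state();p=st["tcp_pos"];print(p,st["eef_rot"])
y=np.radians(21);z=p[2]-.0288
it=("detector",[p[0]+.0005*np.cos(y),p[1]+.0005*np.sin(y),y],z)
draw(s,[("cradle",[.5438,.2548,.366],0),it],"pics/g2.png",(190,190,340,340),4)
```

```text
[0.54427661 0.25564375 0.06401002] [ 1.79993220e+02  1.03136463e-01 -1.59022280e+02]
```

View pics/g2.png

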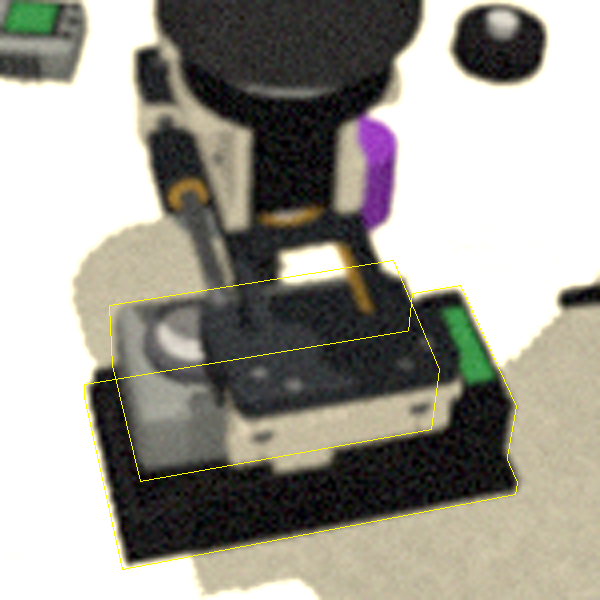

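Emit:
carry_out:
  commands: [0.02, 0, -0.2, 0, 1, 0, 0, -0.2, 0, 1, 0, 0, -0.2, 0, 1, 0, 0, 0, 0, 1, 0, 0, 0, 0, 1]

```text
time_s: 6.5
tcp_pos: [0.545, 0.2557, 0.0392]
eef_rot: [180.0, 0.1, -159.0]
contact_force: [3.3, -0.9, 1.0]
gripper_width: 0.0619
```

Emit:
carry_out:
  commands: [0, 0, -0.05, 0, 1, 0, 0, 0, 0, 1, 0, 0, 0, 0, 1]

```text
time_s: 6.8
tcp_pos: [0.5455, 0.256, 0.0378]
eef_rot: [180.0, 0.2, -159.0]
contact_force: [3.4, -1.6, 3.7]
gripper_width: 0.0618
```

Contact is at about the seated height (0.0368 expected). I'll release and rise. The fingers must open before the arm moves.

Emit:
carry_out:
  commands: [0, 0, 0, 0, 0.2, 0, 0, 0, 0, -1, 0, 0, 0, 0, -1, 0, 0, 0, 0, -1, 0, 0, 0, 0, -1, 0, 0, 0.5, 0, -1, 0, 0, 1, 0, -1, 0, 0, 1, 0, -1]

```text
time_s: 7.6
tcp_pos: [0.5434, 0.2549, 0.1369]
eef_rot: [-180.0, -0.1, -159.0]
contact_force: [1.0, 0.6, 0.4]
gripper_width: 0.0878
```

Emit:
carry_out:
  commands: [0, -1, 0.4, -0.5, -1, 0, -1, 0, -0.5, -1, 0, -1, 0, -0.5, -1, 0, -1, 0, -0.5, -1, 0, -1, 0, -0.5, -1, 0, -1, 0, -0.5, -1, 0.3, -1, 0, -0.5, -1, 0.3, -0.8, 0, 0, -1]

```text
time_s: 8.4
tcp_pos: [0.5678, -0.0586, 0.1528]
eef_rot: [180.0, 0.0, -173.1]
contact_force: [0.7, 1.0, -0.1]
gripper_width: 0.0876
```

Run:
```python
from h import *
t=cams.capture("top");s=cams.capture("side")
st=telemetry.get_state();print(st["tcp_pos"],st["eef_rot"],st["contact_force"])
p=[.5445,.2555,.366]
for cs in([t,s],[t],[s]): print(fit(cs,"detector",p,.008))
I=[]
for c,cr in((t,(125,170,205,260)),(s,(190,220,340,340))):
    q,_=fit([t,s],"detector",p,.008)
    draw(c,[("detector",q,.008),("cradle",[.5438,.2548,.366],0)],"pics/x.png",cr,4 if c is s else 5); I.append(cv2.imread("pics/x.png"))
h=480;cv2.imwrite("pics/seat.png",cv2.hconcat([cv2.resize(i,None,fx=.8*h/i.shape[0],fy=.8*h/i.shape[0]) for i in I]))
M["dish"]=[cyl(46,27,28)]
for cs in([t,s],[t],[s]):print(fit(cs,"dish",[.568,-.079,0],0,False)[0])
```

```text
[ 0.56867078 -0.05982215  0.15228694] [-1.79977882e+02 -1.26239448e-02 -1.73225874e+02] [ 0.13590689  0.24796368 -0.50299079]
(array([0.55285241, 0.26225652, 0.37206819]), np.float64(-207.8343505859375))
(array([0.58441738, 0.32519689, 0.20033758]), np.float64(-248.9409942626953))
(array([0.55232805, 0.2630182 , 0.357601  ]), np.float64(-193.78854370117188))
[ 0.56870858 -0.07933193  0.        ]
[ 0.56869865 -0.07796828  0.        ]
[ 0.56777057 -0.08369637  0.        ]
```

View pics/seat.png

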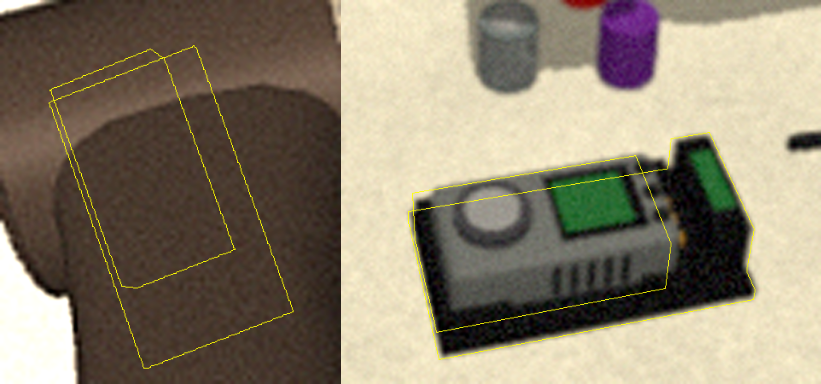

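Emit:
carry_out:
  commands: [0, -0.48, -0.5, 0, -1, 0, 0, -1, 0, -1, 0, 0, -1, 0, -1, 0, 0, -0.4, 0, -1, 0, 0, -0.25, 0, -1, 0, 0, 0, 0, -1, 0, 0, 0, 0, -1]

```text
time_s: 9.2
tcp_pos: [0.5687, -0.0755, 0.0273]
eef_rot: [-180.0, 0.1, -173.0]
contact_force: [0.4, -0.4, 1.3]
gripper_width: 0.0879
```

Emit:
carry_out:
  commands: [0, 0, 0, 0, 1, 0, 0, 0, 0, 1, 0, 0, 0, 0, 1, 0, 0, 0, 0, 1, 0, 0, 0, 0, 1, 0, 0, 0, 0, 1]
  grip_force: 25

```text
time_s: 9.8
tcp_pos: [0.5684, -0.076, 0.0272]
eef_rot: [-180.0, 0.0, -173.0]
contact_force: [-1.7, -0.9, 5.6]
gripper_width: 0.0598
```

Emit:
carry_out:
  commands: [0, 0, 0.25, 0, 1, 0, 0, 0.75, 0, 1, 0, 0, 1, 0, 1, 0, 0, 1, 0, 1, 0, 0, 0.3, 0, 1, 0, 0, 0, 0, 1]

```text
time_s: 10.4
tcp_pos: [0.5691, -0.0756, 0.1611]
eef_rot: [180.0, 0.3, -173.0]
contact_force: [-0.4, 0.2, -2.4]
gripper_width: 0.0601
```

Run:
```python
from h import *
t=cams.capture("top");s=cams.capture("side")
st=telemetry.get_state();print(st["tcp_pos"],st["eef_rot"],st["contact_force"])
p=[.545,.2555,.366]
I=[]
for c,cr in((t,(125,170,205,260)),(s,(190,220,340,340))):
    draw(c,[("detector",p,.008)],"pics/x.png",cr,4 if c is s else 5); I.append(cv2.imread("pics/x.png"))
h=480;cv2.imwrite("pics/seat2.png",cv2.hconcat([cv2.resize(i,None,fx=.8*h/i.shape[0],fy=.8*h/i.shape[0]) for i in I]))
```

```text
[ 0.56726388 -0.07573046  0.15784779] [ 1.79962225e+02 -4.89037715e-02 -1.73058300e+02] [-0.37890019 -0.29244125 -1.49919519]
```

View pics/seat2.png

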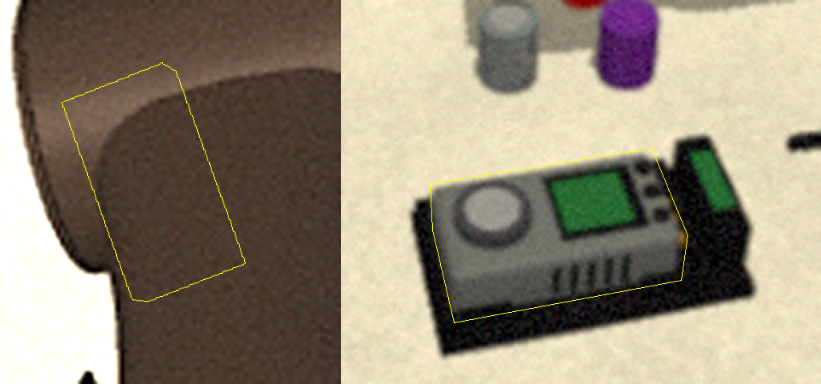

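The detector now lies in the pocket, matching the predicted outline. The port at (493,213) is at the end away from the contact block, at (695,190). Next is a quick numerical check of the port position.

Run:
```python
from h import *
s=cams.capture("side")
M["port"]=[cyl(40,36,44,32)]
M["body"]=[box(-60,60,-31,31,20,36)]
for n in("port","detector"):
    q,f=fit([s],n,[.545,.2555,.366],.008,n!="port"); print(n,q,f, q[:2]+.032*np.array([np.cos(q[2]),np.sin(q[2])]))
```

```text
port [0.55655832 0.25559626 0.366     ] -142.08990478515625 [0.58643884 0.26704853]
detector [0.55286064 0.26268931 0.3732685 ] -194.31231689453125 [0.58265714 0.27435846]
```

Emit:
carry_out:
  commands: [0, 0.5, 0, 0.5, 1, 0, 0.9, 0, 0.5, 1, 0, 0.9, 0, 0.5, 1, 0, 0.9, 0, 0.5, 1, 0, 0.9, 0, 0.5, 1, 0, 0.9, 0, 0.5, 1, 0, 0.9, 0, 0.5, 1, 0, 0.9, 0, 0, 1]

```text
time_s: 11.35
tcp_pos: [0.5669, 0.1971, 0.1564]
eef_rot: [-180.0, -0.2, -159.0]
contact_force: [0.8, -0.4, -2.1]
gripper_width: 0.0596
```

Emit:
carry_out:
  commands: [0, 0.9, 0, 0, 1, 0, 0.5, 0, 0, 1, 0, 0, 0, 0, 1, 0, 0, 0, 0, 1, 0, 0, 0, 0, 1]

```text
time_s: 11.85
tcp_pos: [0.5676, 0.251, 0.1577]
eef_rot: [-180.0, -0.1, -159.1]
contact_force: [-0.1, -0.6, -1.4]
gripper_width: 0.0595
```

Run:
```python
from h import *
s=cams.capture("side")
print(back(s,np.array([237.2,284.7]),.052),back(s,np.array([237.2,285.9]),.048))
print(telemetry.get_state()["tcp_pos"])
```

```text
[0.57588243 0.26634803] [0.57604584 0.26540464]
[0.56786004 0.25094895 0.15802318]
```

Emit:
carry_out:
  commands: [0.19, 0.39, -0.3, 0, 1, 0, 0, -0.8, 0, 1, 0, 0, -0.7, 0, 1, 0, 0, 0, 0, 1, 0, 0, 0, 0, 1]

```text
time_s: 12.4
tcp_pos: [0.5759, 0.2669, 0.0869]
eef_rot: [-180.0, -0.0, -159.1]
contact_force: [0.3, 0.7, -0.2]
gripper_width: 0.0594
```

Run:
```python
from h import *
s=cams.capture("side")
st=telemetry.get_state();p=st["tcp_pos"];print(p,st["eef_rot"])
draw(s,[("adaptor",[p[0],p[1],0],p[2]-.0272),("detector",[.5455,.2553,.366],.008)],"pics/g3.png",(190,200,330,340),4)
```

```text
[0.57653436 0.26754828 0.08794881] [-1.79996355e+02  8.07880374e-02 -1.59048111e+02]
```

View pics/g3.png

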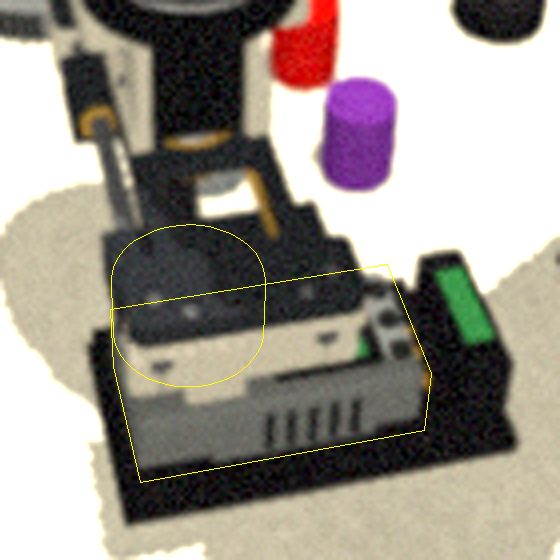

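Emit:
carry_out:
  commands: [0, 0, -0.15, 0, 1, 0, 0, -0.15, 0, 1, 0, 0, -0.1, 0, 1, 0, 0, 0, 0, 1, 0, 0, 0, 0, 1]

```text
time_s: 12.95
tcp_pos: [0.5758, 0.2679, 0.0712]
eef_rot: [180.0, 0.0, -159.0]
contact_force: [-1.8, -0.8, 4.5]
gripper_width: 0.0597
```

Emit:
carry_out:
  commands: [0, 0, 0, 0, 0.2, 0, 0, 0, 0, -1, 0, 0, 0, 0, -1, 0, 0, 0, 0, -1, 0, 0, 0.5, 0, -1, 0, 0, 1, 0, -1, 0, 0, 1, 0, -1, 0, -0.5, 0.5, 0, -1]

```text
time_s: 13.75
tcp_pos: [0.5771, 0.2498, 0.1941]
eef_rot: [180.0, 0.3, -158.9]
contact_force: [-0.7, -0.0, 0.8]
gripper_width: 0.0874
```

Emit:
carry_out:
  commands: [0.1, -1, 0, 0, -0.3, 0.1, -1, 0, 0, -0.3, 0, -1, 0, 0, -0.3, 0, -0.3, 0, 0, -0.3, 0, 0, 0, 0, -0.3, 0, 0, 0, 0, -0.3]

```text
time_s: 14.35
tcp_pos: [0.5838, 0.116, 0.1905]
eef_rot: [180.0, 0.0, -159.1]
contact_force: [-0.5, 0.0, -0.5]
gripper_width: 0.0571
```

Run:
```python
from h import *
s=cams.capture("side")
st=telemetry.get_state();p=st["tcp_pos"];print(p,st["eef_rot"],st["gripper_width"])
draw(s,[("adaptor",[.5757,.2675,0],.044),("filter",[.5915,.115,0],0)],"pics/g4.png",(190,170,330,340),3.5)
```

```text
[0.58384034 0.11648435 0.1905071 ] [ 1.79995932e+02  1.07661166e-02 -1.59015671e+02] 0.05725583670940669
```

View pics/g4.png

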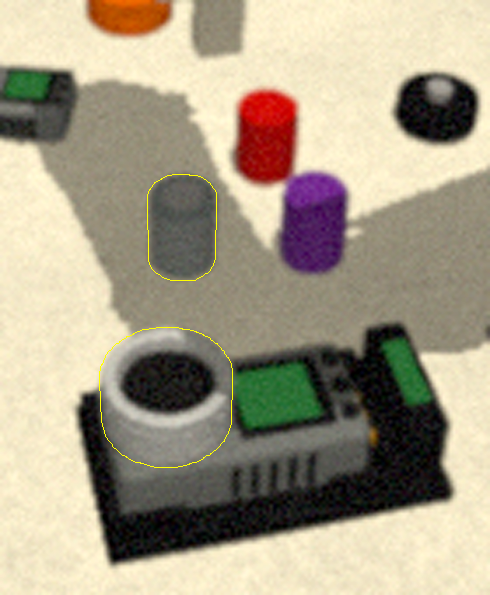

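Emit:
carry_out:
  commands: [0.19, -0.03, -0.4, 0, -0.3, 0, 0, -1, 0, -0.3, 0, 0, -1, 0, -0.3, 0, 0, -1, 0, -0.3, 0, 0, -0.46, 0, -0.3, 0, 0, 0, 0, -0.3, 0, 0, 0, 0, -0.3]

```text
time_s: 15.1
tcp_pos: [0.5915, 0.1152, 0.0357]
eef_rot: [-180.0, -0.1, -159.0]
contact_force: [1.2, 0.4, 0.1]
gripper_width: 0.0567
```

Emit:
carry_out:
  commands: [0, 0, 0, 0, 1, 0, 0, 0, 0, 1, 0, 0, 0, 0, 1, 0, 0, 0, 0, 1, 0, 0, 0, 0, 1]
  grip_force: 20

```text
time_s: 15.6
tcp_pos: [0.5918, 0.1149, 0.0373]
eef_rot: [180.0, 0.1, -159.0]
contact_force: [-2.9, 1.1, 6.6]
gripper_width: 0.0353
```

Emit:
carry_out:
  commands: [0, 0, 0.3, 0, 1, 0, 0, 0.8, 0, 1, 0, 0, 0.9, 0, 1, 0, 0, 0.9, 0, 1, -0.1, 0.5, 0, 0, 1, -0.1, 0.9, 0, 0, 1, -0.1, 0.9, 0, 0, 1, -0.1, 0.9, 0, 0, 1]

```text
time_s: 16.4
tcp_pos: [0.5749, 0.2435, 0.1532]
eef_rot: [180.0, 0.0, -159.1]
contact_force: [0.5, 0.5, -1.0]
gripper_width: 0.0358
```

Emit:
carry_out:
  commands: [0, 0.61, 0, 0, 1, 0, 0, -0.4, 0, 1, 0, 0, -0.5, 0, 1, 0, 0, 0, 0, 1, 0, 0, 0, 0, 1, 0, 0, 0, 0, 1]

```text
time_s: 17.0
tcp_pos: [0.5759, 0.267, 0.1175]
eef_rot: [180.0, 0.1, -159.0]
contact_force: [-1.2, -0.9, -1.4]
gripper_width: 0.036
```

Run:
```python
from h import *
s=cams.capture("side")
st=telemetry.get_state();p=st["tcp_pos"];print(p,st["eef_rot"],st["gripper_width"])
draw(s,[("adaptor",[.5757,.2675,0],.044),("filter",[p[0],p[1],0],p[2]-.0365)],"pics/g5.png",(190,200,330,340),4)
```

```text
[0.5758822  0.26705913 0.11755258] [ 1.79978319e+02  9.98373978e-02 -1.59043481e+02] 0.03509276065472249
```

View pics/g5.png

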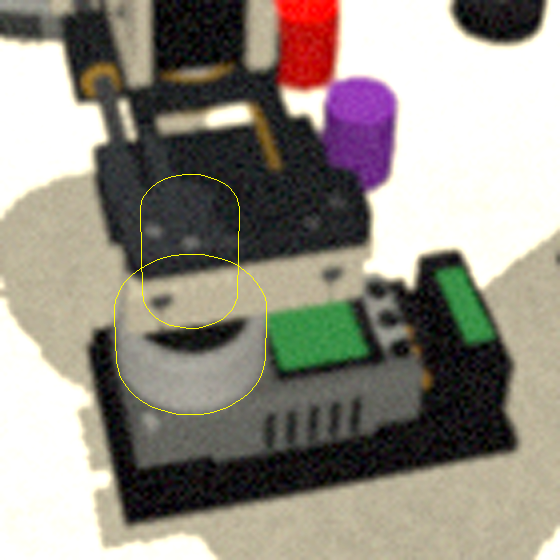

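Emit:
carry_out:
  commands: [0, 0, -0.15, 0, 1, 0, 0, -0.15, 0, 1, 0, 0, -0.13, 0, 1, 0, 0, 0, 0, 1, 0, 0, 0, 0, 1]

```text
time_s: 17.55
tcp_pos: [0.5757, 0.267, 0.1]
eef_rot: [-180.0, 0.1, -159.0]
contact_force: [-2.5, -0.9, 7.8]
gripper_width: 0.0359
```

Emit:
carry_out:
  commands: [0, 0, 0, 0, 0, 0, 0, 0, 0, -0.4, 0, 0, 0, 0, -0.6, 0, 0, 0, 0, -0.6, 0, 0, 0.5, 0, -0.6, 0, 0, 1, 0, -0.6, 0, 0, 1, 0, -1, -0.3, -0.5, 0.4, 0, -1]

```text
time_s: 18.35
tcp_pos: [0.5656, 0.249, 0.2187]
eef_rot: [180.0, 0.3, -158.9]
contact_force: [0.7, -0.4, -0.2]
gripper_width: 0.0808
```

Emit:
carry_out:
  commands: [-0.4, -0.9, 0, 0, -1, -0.4, -1, 0, 0, -1, -0.4, -1, 0, 0, -1, -0.4, -1, 0, 0, -1, -0.4, -1, 0, 0, -1, -0.4, -1, 0, 0, -1, -0.3, -1, 0, 0, -1, 0, 0, 0, 0, -1]

```text
time_s: 19.15
tcp_pos: [0.4532, -0.0323, 0.215]
eef_rot: [180.0, -0.0, -159.2]
contact_force: [0.5, 0.7, -0.0]
gripper_width: 0.0874
```

Run:
```python
from h import *
s=cams.capture("side");t=cams.capture("top")
st=telemetry.get_state();p=st["tcp_pos"];print(p,st["eef_rot"],st["gripper_width"])
for q in([.5757,.2672,0],):
  for cs in([s],[t],[s,t]): print(fit(cs,"filter",q,.064,False))
print(fit([s],"cap",[.4526,-.032,0],0,False))
draw(s,[("filter",[.5757,.267,0],.064),("cap",[.4526,-.032,0],0)],"pics/g6.png",(190,140,340,340),3)
```

```text
[ 0.45506842 -0.02986392  0.21522532] [ 1.79999388e+02  4.89967453e-02 -1.59150471e+02] 0.08713078345420106
(array([0.57423977, 0.26643843, 0.        ]), np.float64(-187.70242309570312))
(array([0.57158655, 0.27613609, 0.        ]), np.float64(-238.85711669921875))
(array([0.57427953, 0.26690414, 0.        ]), np.float64(-424.458740234375))
(array([ 0.45245844, -0.0339418 ,  0.        ]), np.float64(-293.0511474609375))
```

View pics/g6.png

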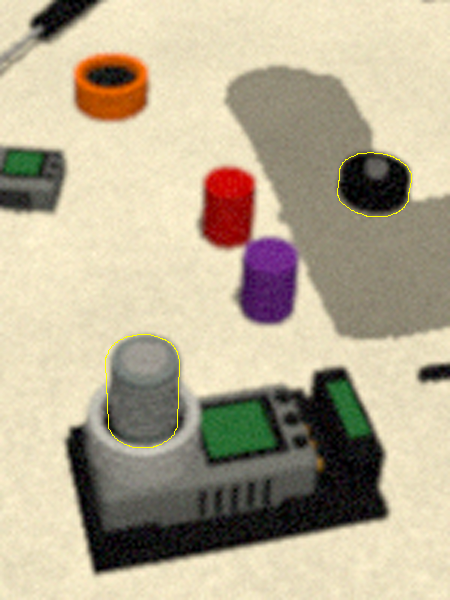

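Emit:
carry_out:
  commands: [-0.07, -0.06, -0.5, 0, -1, 0, 0, -1, 0, -1, 0, 0, -1, 0, -1, 0, 0, -1, 0, -1, 0, 0, -1, 0, -1, 0, 0, -0.15, 0, -1, 0, 0, -0.1, 0, -1, 0, 0, 0, 0, -1]

```text
time_s: 20.05
tcp_pos: [0.4535, -0.0308, 0.0258]
eef_rot: [-180.0, 0.1, -159.0]
contact_force: [0.6, 0.2, 0.6]
gripper_width: 0.0875
```

Emit:
carry_out:
  commands: [0, 0, 0, 0, -1, 0, 0, 0, 0, 1, 0, 0, 0, 0, 1, 0, 0, 0, 0, 1, 0, 0, 0, 0, 1, 0, 0, 0, 0, 1]
  grip_force: 15

```text
time_s: 20.65
tcp_pos: [0.4525, -0.0315, 0.0251]
eef_rot: [180.0, 0.0, -159.0]
contact_force: [0.2, 0.9, -0.4]
gripper_width: 0.0531
```

Emit:
carry_out:
  commands: [0, 0, 0, 0, 1, 0, 0, 0, 0, 1]

```text
time_s: 20.85
tcp_pos: [0.4525, -0.0315, 0.025]
eef_rot: [-180.0, -0.0, -159.0]
contact_force: [-0.8, 0.9, 2.9]
gripper_width: 0.0512
```

Emit:
carry_out:
  commands: [0, 0, 0.3, 0, 1, 0, 0, 0.8, 0, 1, 0, 0, 1, 0, 1, 0, 0, 1, 0, 1, 0, 0, 1, 0, 1, 0, 0, 0, 0, 1, 0, 0, 0, 0, 1]

```text
time_s: 21.55
tcp_pos: [0.4526, -0.0313, 0.1896]
eef_rot: [180.0, 0.1, -159.0]
contact_force: [-0.3, 0.1, -1.0]
gripper_width: 0.0508
```

Emit:
carry_out:
  commands: [0.2, 0.5, 0, 0, 1, 0.4, 0.9, 0, 0, 1, 0.4, 0.95, 0, 0, 1, 0.4, 0.95, 0, 0, 1, 0.4, 0.95, 0, 0, 1, 0.4, 0.95, 0, 0, 1, 0.4, 0.9, 0, 0, 1, 0.3, 0.8, 0, 0, 1]

```text
time_s: 22.35
tcp_pos: [0.5683, 0.2459, 0.1863]
eef_rot: [-179.9, -0.2, -159.0]
contact_force: [-0.1, 0.3, -0.7]
gripper_width: 0.051
```

Emit:
carry_out:
  commands: [0.17, 0.56, 0, 0, 1, 0, 0, -0.5, 0, 1, 0, 0, -0.5, 0, 1, 0, 0, 0, 0, 1, 0, 0, 0, 0, 1, 0, 0, 0, 0, 1]

```text
time_s: 22.95
tcp_pos: [0.5756, 0.2669, 0.1494]
eef_rot: [-180.0, 0.0, -159.0]
contact_force: [-0.3, -0.1, 0.2]
gripper_width: 0.0513
```

Run:
```python
from h import *
s=cams.capture("side")
st=telemetry.get_state();p=st["tcp_pos"];print(p,st["eef_rot"],st["gripper_width"])
draw(s,[("filter",[.5757,.267,0],.064),("cap",[p[0],p[1],0],p[2]-.025)],"pics/g7.png",(190,180,330,340),3.5)
```

```text
[0.57569119 0.26703589 0.14976544] [ 1.79989436e+02  6.51026120e-02 -1.59036191e+02] 0.0514087764133441
```

View pics/g7.png

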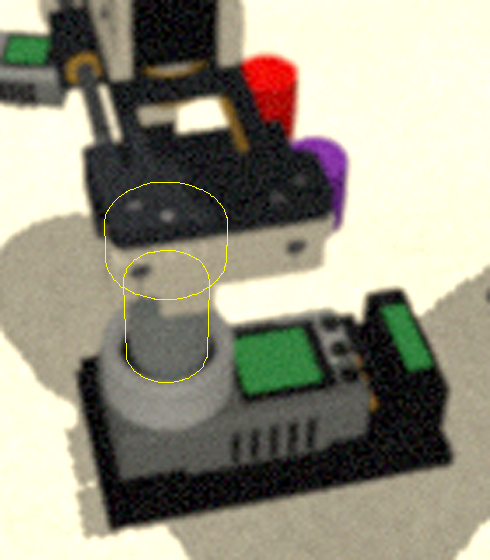

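The filter stands at (167,330) in the dish, and the cap's expected outline at (167,240) is centred above it. I'll lower it: 0.0285 m to the seat, so -0.7 units.

Emit:
carry_out:
  commands: [0, 0, -0.2, 0, 1, 0, 0, -0.2, 0, 1, 0, 0, -0.15, 0, 1, 0, 0, -0.1, 0, 1, 0, 0, -0.06, 0, 1, 0, 0, 0, 0, 1, 0, 0, 0, 0, 1]

```text
time_s: 23.7
tcp_pos: [0.5755, 0.2669, 0.1212]
eef_rot: [-180.0, 0.0, -159.0]
contact_force: [-1.1, -1.3, 6.0]
gripper_width: 0.0511
```

Contact is at 0.1212, against 0.121 expected. I'll release and withdraw.

Emit:
carry_out:
  commands: [0, 0, 0, 0, -0.3, 0, 0, 0, 0, -0.6, 0, 0, 0, 0, -0.9, 0, 0, 0, 0, -1, 0, 0, 0, 0, -1, 0, 0, 0.5, 0, -1, 0, 0, 1, 0, -1, 0, 0, 1, 0, -1]

```text
time_s: 24.5
tcp_pos: [0.5749, 0.2666, 0.221]
eef_rot: [-180.0, -0.1, -159.0]
contact_force: [1.0, 1.0, 0.2]
gripper_width: 0.0876
```

Emit:
carry_out:
  commands: [-0.3, -0.8, 0, 0, -1, -0.3, -1, 0, 0, -1, -0.3, -1, 0, 0, -1, -0.3, -1, 0, 0, -1, -0.3, -1, 0, 0, -1, -0.3, -1, 0, 0, -1, -0.3, -1, 0, 0, -1, 0, -1, 0, 0, -1]

```text
time_s: 25.3
tcp_pos: [0.4898, -0.0465, 0.221]
eef_rot: [180.0, 0.0, -159.0]
contact_force: [0.9, 0.0, -0.0]
gripper_width: 0.0874
```

Emit:
carry_out:
  commands: [0, -1, 0, 0, -1, 0, -1, 0, 0, -1, 0, -1, 0, 0, -1, 0, -1, 0, 0, -1, 0, -1, 0, 0, -1, 0, 0, 0, 0, -1, 0, 0, 0, 0, -1]

```text
time_s: 26.0
tcp_pos: [0.4908, -0.2459, 0.2202]
eef_rot: [180.0, -0.0, -159.2]
contact_force: [-0.5, -0.3, -0.3]
gripper_width: 0.0878
```

Run:
```python
from h import *
I=[]
t=cams.capture("top");s=cams.capture("side")
st=telemetry.get_state();print(st["tcp_pos"],st["contact_force"],st["time_s"])
it=[("cap",[.5755,.267,0],.096),("adaptor",[.5755,.267,0],.044),("detector",[.545,.2555,.366],.008)]
for c,cr in((t,(125,150,225,270)),(s,(190,180,340,340))):
    draw(c,it[:1] if c is s else it,"pics/x.png",cr,4); i=cv2.imread("pics/x.png"); k=480/i.shape[0]; I.append(cv2.resize(i,None,fx=k,fy=k)[:480])
cv2.imwrite("pics/end.png",cv2.resize(cv2.hconcat(I),None,fx=.9,fy=.9))
```

```text
[ 0.49112398 -0.24460016  0.22050797] [-0.26182569  0.21084815  0.36991793] 26.1
```

View pics/end.png

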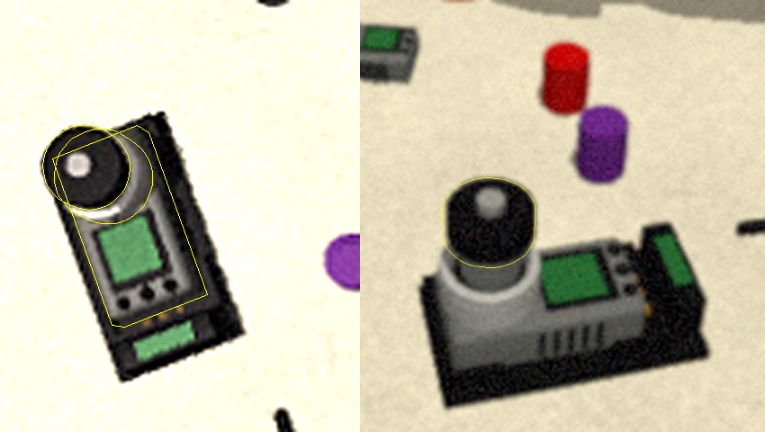

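The stack is complete. In the side crop the cap at (490,220) matches its seated outline and is level. In the top crop the detector lies inside the pocket with the screen toward the contact block. I'm handing in.

```bash
python3 -c "
from plant import r; print(r.close_job())"
```

```text
the job is handed in; nothing more can be done
None
```

The job is finished and handed in at about 26 s of the 112 s allowed; no verdict was reported. The large detector lies face up in the cradle with its port away from the contact block. The adaptor, the grey filter and the cap were then stacked on it in that order.

| Part | Tool height at contact (m) | Expected when seated (m) |
|---|---|---|
| Detector | 0.0378 | 0.0368 |
| Adaptor | 0.0712 | 0.0712 |
| Filter | 0.1000 | 0.1005 |
| Cap | 0.1212 | 0.121 |

- **Forces:** no reading I took went above about 8 N. Each part was released only after contact at its seating height.
- **Final pictures:** the side view shows the stack upright, with the cap matching its seated outline. The top view shows the detector inside the pocket. The arm was clear and touching nothing.
- **Left alone:** I did not handle the small detector, the orange adaptor, or the red and purple look-alikes.
- **Checks that disagreed:** automatic outline fits of the detector and port in the cradle failed, pulled off by the cradle's edges or blocked by the arm. I used a hand-picked port pixel with the calibration instead, which agreed with the predicted position to about 1 mm. The first adaptor outline fit also slipped, so I refitted it on the dark dish.

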